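# Sort bottles of grinding balls by heft

### The arm

A 7-joint arm with a two-finger parallel gripper is mounted at the origin on a cart in front of the work surface, level with it; the furniture and walls round the work are solid. World frame = base frame: x ahead of the robot, y to its left, z up, the work surface at z = 0. Lengths are in m, angles in rad, forces in N, time in s.
With the tool pointing down it reaches from about 0.375 to 0.925 m from the base axis. Payload 3.1 kg.
Tool frame: the origin (TCP) lies between the finger pads; the fingertips stand manip.tcp_to_tips ahead of it and the grasp point (between the pads) is the TCP (manip.tcp_to_tips is the distance from the TCP to the fingertips, in m); z points along the fingers, y is the line along which they close (so a half turn about z gives the same grasp; the last joint's range is limited). The gripper opens to 85 mm and grips with 20 to 120 N. Pads are 22 mm wide; open, the fingers measure 114 mm over their backs; the gripper's body (76 mm by 85 mm) begins 54 mm behind the grasp point. The pads swing forward as they close: fully open they stand 13 mm farther back than shut.
Start: joints at [-1.445, 0.383, 0.044, 1.598, -0.018, 1.161, -0.05], TCP at [0.144, 0.634, 0.25] pointing down, gripper open.
Joint ranges: [-2.61, 2.61], [-0.41, 2.15], [-1.48, 1.57], [0, 2.5], [-1.57, 4.71], [0.05, 1.97], [-2.85, 2.85]. Speed limits (rad/s): [2.79, 2.79, 3.14, 3.14, 3.14, 3.14, 3.14].

### API

Orientations are given as a unit quaternion [x, y, z, w].
In Python, from rig import manip, read_camera, order gives the robot as it stands. The module is installed in compiled form; this text tells all that it offers.
- The arm moves only by the tool send_rows, never from a script. Its argument "steps" is a list of rows, each a list of 7 numbers: the turn, a rotation vector about the tool's x, y, z normalised to -1 to 1, where 1 is 45 degrees, then the shift along the tool's x, y, z normalised to -1 to 1, where 1 is 150 mm, then the opening, from -1 (shut) to 1 (fully open). A call has 1 to 10 rows; each row is the pose to reach, as a shift and turn from the pose commanded when the call began, along the tool's axes at that moment; what a row does not reach only later rows make up. A row lasts 1/12 s, in which the tool goes at most 41.7 mm and 7.16 degrees, less where a joint would pass 70% of its speed; a pose out of reach is approached as far as the arm can. A call with a number of a shift or a turn outside -1 to 1 is refused whole. A call with a gripper value outside its range is refused whole. The fingers move at their own pace and stop on an object; "squeeze" is the grip in N (left out, the last holds). Time passes only in rows, so rows that repeat a pose let the fingers close. It gives the time, the measured TCP pose, the force, the opening and the grip force at its end, in the units of the state.
- manip.get_obs(): the state, without advancing time (a new reading comes with each control period).
- read_camera(name): name is "scene" or "side" or "wrist"; returns a dict with "img" (480x640x3 uint8, red, green, blue), "z_map" (480x640 float32, m along the optical axis (not along the pixel's ray), 0 where there is no reading), "fovy" (degrees; the focal length in pixels is half the picture's height over the tangent of half this angle, whatever the lens; pixels are square), "cx", "cy" (the principal point, pixels), "k1" (the pictures are not rectified: a ray, as slopes to the right and down, at radius r is drawn at 1 + k1 r^2 times it, then the intrinsics apply), "R" (3x3) and "t" (3): a world point X has camera coordinates R X + t; the wrist camera has in their place "tool_from_camera" (4x4, takes a point from camera to tool coordinates, whose origin is the TCP and whose axes are the flange's). Camera axes: x right, y down, z forward; pixel columns grow to the right and rows downward; lengths in m; the calibration is good to about 2 mm. A picture is of the moment at which its call begins: read the wrist's pose just before it.
- order.sign_off(): hands the job in; it is judged then, once.
The state is a dict: "t": time; "qpos": joint angles; "qvel": joint speeds; "joint_efforts": joint torques, N m; "tool_pos": TCP position; "orientation": TCP orientation; "contact_force": force on the tool from outside, world axes, zero at the start; "wrist_torque": the same for the moment, N m; "gripper_width": finger opening in m; "grasp_force": force on a finger pad.
Only numpy, scipy, OpenCV 4.12 (cv2) and the standard library are available. Lean on these libraries where they do the work, as an engineer would, in place of code of your own. Each camera call takes 0.05 s, during which the arm holds its last target. There are 200 camera calls.

### The job

The three white bottles of steel grinding balls look alike, but one is full, one half full and one empty: feel by lifting which is which, and stand the full one in the green bay of the bottle tray, the half-full one in the yellow bay and the empty one in the red bay. Set them down upright and flat on the bay floors without dropping or tipping them, and leave the other things on the bench where they lie.

Things in the scene. Friction and masses are not known exactly. Their poses are not given: they have to be found in the camera images.
- bottle_a: one of three identical opaque white square bottles with round caps, 55x55 mm, 44 mm high; flat upright sides to about 22 mm up, then sloping shoulders; origin at the centre of its underside, x and y square to the flats. Of the three, in unknown order, one weighs about 60 g (empty), one 250 g (half full), one 470 g (full), give or take a tenth
- bottle_b: one of three identical opaque white square bottles with round caps, 55x55 mm, 44 mm high; flat upright sides to about 22 mm up, then sloping shoulders; origin at the centre of its underside, x and y square to the flats. Of the three, in unknown order, one weighs about 60 g (empty), one 250 g (half full), one 470 g (full), give or take a tenth
- bottle_c: one of three identical opaque white square bottles with round caps, 55x55 mm, 44 mm high; flat upright sides to about 22 mm up, then sloping shoulders; origin at the centre of its underside, x and y square to the flats. Of the three, in unknown order, one weighs about 60 g (empty), one 250 g (half full), one 470 g (full), give or take a tenth
- tray: fixed grey bottle tray, 92 mm (x) by 281 mm (y), origin at the centre of its underside; three bays along y: red at y = -92 mm, yellow at 0, green at +92 mm. Bays are 82x87 mm inside, floor 5 mm above the bench; rim and ribs (5 mm wide) end 9 mm above the bench, 4 mm above the floor. Small tags of the bay colours on the front (-x) rim
- bay_red: the red floor pad of the tray's red bay, 76x76 mm and 1 mm thick; origin at the centre of its underside, 4 mm above the bench, axes as the tray's
- bay_yellow: the yellow floor pad of the tray's yellow bay, 76x76 mm and 1 mm thick; origin at the centre of its underside, 4 mm above the bench, axes as the tray's
- bay_green: the green floor pad of the tray's green bay, 76x76 mm and 1 mm thick; origin at the centre of its underside, 4 mm above the bench, axes as the tray's
- timer: bystander: small white electronic timer, 62x66x18 mm; origin at the centre of its underside
- tape_roll: bystander: roll of tan tape lying flat, 61 mm across, 25 mm high; origin at the centre of its underside
- petri: bystander: petri dish with red-brown medium, 61 mm across, 14 mm high; origin at the centre of its underside
- marker_blue: bystander: white felt marker with a blue cap lying down, 13x135x13 mm; origin at the centre of its underside
- forceps: bystander: steel forceps lying down, 17x118x8 mm; origin at the centre of its underside
- note_pad: bystander: white note pad, 107x81x10 mm; origin at the centre of its underside
Not all that is in view belongs to the job. Leave any orange look-alike of the bottle_b alone.

How it is judged:
At the end, for the whole second after the job is handed in: All three bottles stand upright (within 0.08 rad) and at rest on the bay floors, within 22 mm of a bay's centre: full in green, half full in yellow, empty in red, judged by the weight on each pad (green 3.6 to 7 N, yellow 1.6 to 3.4 N, red 0.3 to 1.4 N) ((horizontal distance between bottle_a and bay_red below 0.022 m or horizontal distance between bottle_a and bay_yellow below 0.022 m or horizontal distance between bottle_a and bay_green below 0.022 m) and angle between each of bottle_a, bottle_b, bottle_c's own z axis and vertical below 0.08 rad and height (world z) of each of bottle_a, bottle_b, bottle_c below 0.009 m and linear speed of each of bottle_a, bottle_b, bottle_c below 0.02 m/s and (horizontal distance between bottle_b and bay_red below 0.022 m or horizontal distance between bottle_b and bay_yellow below 0.022 m or horizontal distance between bottle_b and bay_green below 0.022 m) and (horizontal distance between bottle_c and bay_red below 0.022 m or horizontal distance between bottle_c and bay_yellow below 0.022 m or horizontal distance between bottle_c and bay_green below 0.022 m) and contact force between bay_red and anything else between 0.3 and 1.4 N and contact force between bay_yellow and anything else between 1.6 and 3.4 N and contact force between bay_green and anything else between 3.6 and 7 N); the robot touches nothing.
It fails at once if a bottle is tipped over (angle between any of bottle_a, bottle_b, bottle_c's own z axis and vertical above 0.8 rad).
It fails at once if a bottle is dropped (falls more than about 25 mm) ((contact force between the fingers and bottle_a below 0.05 N and linear speed of bottle_a above 0.7 m/s) or (contact force between the fingers and bottle_b below 0.05 N and linear speed of bottle_b above 0.7 m/s) or (contact force between the fingers and bottle_c below 0.05 N and linear speed of bottle_c above 0.7 m/s)).
It fails at once if a bystander is pushed more than 30 mm from where it lay (distance of any of timer, tape_roll, petri, marker_blue, forceps, note_pad from where it was at the start of the episode above 0.03 m).
It also fails if it takes over 54 s, if anything falls off the work surface, if the arm or the gripper's body presses on something with over 40 N, if the wrist force passes 120 N, or if a joint passes its speed limit or range.

## Working session

There is one attempt and no reset: what is moved stays moved. The work goes in short steps, Python scripts to look and compute and a tool call to move; the robot and the scene stay as the last step left them, time stands still between calls to the robot, and variables do not carry over. Pictures are saved under pics/ and viewed, at most 10 in all, crops included, and the job is handed in when it is done.

Besides the shell and the picture viewer there is one more tool, called after "Emit:" as name([rows], argument=value, ...), one row to a line, values as JSON. send_rows: Moves the arm, as the interface text tells. Scaled input: -1 to 1 covers 150 mm each way for a shift and 45 degrees each way for a turn. Its arguments: {"type":"object","properties":{"steps":{"type":"array","items":{"type":"array","items":{"type":"number"}}},"squeeze":{"type":"number"}},"required":["steps"]}

```bash
mkdir -p pics; cat > h.py <<'E'
import numpy as np, cv2
from rig import manip, read_camera, order
from scipy.spatial.transform import Rotation as Ro
def K(c):
    f=240/np.tan(np.radians(c['fovy'])/2); return np.array([[f,0,c['cx']],[0,f,c['cy']],[0,0,1]])
def pts(c,uv,z=None,obs=None):
    "pixels -> world on plane z (or depth map if z None)"
    uv=np.atleast_2d(np.array(uv,float)); k=K(c)
    d=(uv-k[:2,2])/k[0,0]; s=d.copy()
    for _ in range(20): s=d/(1+c['k1']*(s**2).sum(1,keepdims=True))
    r=np.c_[s,np.ones(len(s))]
    if 'R' in c: Rw=c['R'].T; o=-Rw@c['t']
    else:
        T=np.eye(4);T[:3,:3]=Ro.from_quat(obs['orientation']).as_matrix();T[:3,3]=obs['tool_pos'];T=T@c['tool_from_camera'];Rw=T[:3,:3];o=T[:3,3]
    w=r@Rw.T
    if z is None:
        l=c['z_map'][uv[:,1].round().astype(int),uv[:,0].round().astype(int)][:,None]
    else: l=((z-o[2])/w[:,2])[:,None]
    return o+l*w
E
python3 - <<'E'
from h import *
for n in ['scene','side']:
    c=read_camera(n); cv2.imwrite(f'pics/{n}.png',c['img'][:,:,::-1]); print(n,-c['R'].T@c['t'],c['k1'],c['fovy'])
o=manip.get_obs(); print(o, manip.tcp_to_tips)
E
```

```text
scene [-0.17798149 -0.66889243  1.03433506] -0.027830941039143516 42.66171542208964
side [ 0.43461032 -0.69220138  0.82640789] -0.0208345675292157 54.82898112733738
{'t': 0.1, 'qpos': array([-1.44482212,  0.38378515,  0.04387326,  1.59942599, -0.01789458,
        1.16119461, -0.04989726]), 'qvel': array([ 9.83288723e-05, -9.49051615e-04,  1.36894904e-03, -5.17752123e-03,
       -1.13043968e-03, -2.35983951e-03,  3.24573688e-04]), 'joint_efforts': array([ 2.38389752e-03, -4.34726393e+01,  1.02911510e+00, -2.50453788e+01,
        1.08973961e-02,  5.41668967e-03,  1.47659472e-05]), 'tool_pos': array([0.14408477, 0.63299635, 0.24898849]), 'orientation': array([ 1.11628563e-01,  9.93749264e-01, -1.20849768e-03, -6.18688851e-05]), 'contact_force': array([-0.17577292,  0.05187964, -0.46239024]), 'wrist_torque': array([-0.00921907,  0.00932361, -0.02701627]), 'grasp_force': 0.0, 'gripper_width': 0.0853890226399039} 0.019
```

View pics/scene.png

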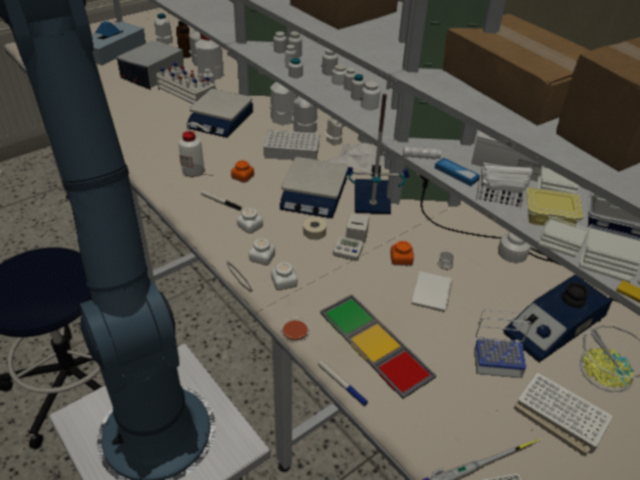

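View pics/side.png

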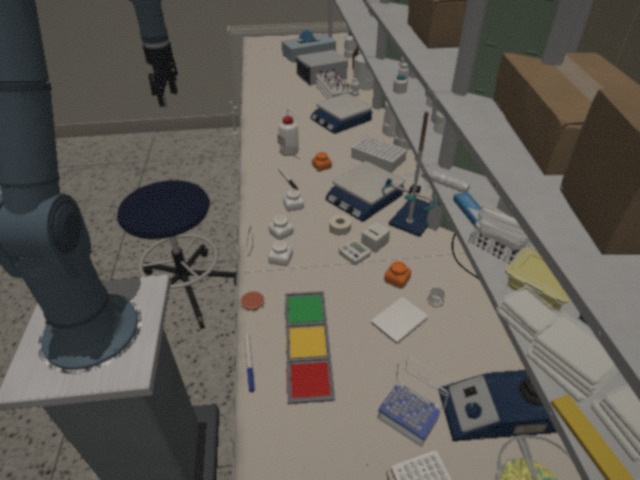

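Scene: the three white bottles are at (250,218), (262,250) and (285,274). The orange look-alikes are at (242,170) and (402,252), the white timer at (349,247), the tape roll at (315,228), and the tray at (380,345). Next I measure, with one enlarged crop to confirm.

```bash
python3 - <<'E'
from h import *
P={}
for n,cs in [('side',[(293,198),(281,225),(280,251)]),('scene',[(250,218),(262,250),(285,274)])]:
    c=read_camera(n)
    v,u=np.mgrid[0:480,0:640]; X=pts(c,np.c_[u.ravel(),v.ravel()]).reshape(480,640,3)
    h=cv2.cvtColor(c['img'],cv2.COLOR_RGB2HSV)
    P[n]=[]
    for cc in cs:
        a=(abs(u-cc[0])<25)&(abs(v-cc[1])<25)&(X[...,2]>.008)&(X[...,2]<.06)
        m=a.astype(np.uint8); k,l=cv2.connectedComponents(m); m=l==l[cc[1],cc[0]]
        Q=X[m]; cap=Q[Q[:,2]>.036]
        print(n,cc,m.sum(),'cap',cap.mean(0).round(4),len(cap),'minmax',Q.min(0).round(3),Q.max(0).round(3),'rect',[np.round(x,4) for x in cv2.minAreaRect((Q[:,:2]*1000).astype(np.float32))])
    for nm,lo,hi in [('green',(45,120,50),(75,255,255)),('yellow',(18,150,100),(32,255,255)),('red',(0,180,80),(5,255,255))]:
        m=cv2.inRange(h,lo,hi); k,l,s,ce=cv2.connectedComponentsWithStats(m)
        i=1+np.argmax(s[1:,4]); cn=cv2.findContours((l==i).astype(np.uint8),0,2)[0][0]
        W=pts(c,cn.reshape(-1,2),.005)[:,:2]
        print(n,nm,s[i,4],[np.round(x,1) for x in cv2.minAreaRect((W*1000).astype(np.float32))])
    if n=='scene': cv2.imwrite('pics/crop.png',cv2.resize(c['img'][150:300,200:370,::-1],None,fx=4,fy=4,interpolation=2))
E
```

```text
side (293, 198) 386 cap [0.4812 0.4029 0.0423] 108 minmax [0.452 0.373 0.008] [0.51  0.556 0.047] rect [array([473.1946, 465.8258]), array([ 55.1124, 182.2322]), np.float64(8.1294)]
side (281, 225) 379 cap [0.4376 0.2837 0.0424] 125 minmax [0.404 0.252 0.008] [0.47  0.304 0.047] rect [array([438.8979, 282.9656]), array([54.3846, 50.9355]), np.float64(30.0819)]
side (280, 251) 429 cap [0.4306 0.1805 0.0424] 148 minmax [0.4   0.151 0.008] [0.463 0.201 0.048] rect [array([429.8052, 179.8939]), array([53.6523, 54.838 ]), np.float64(72.2578)]
side green 750 [array([477.8,   1.2]), array([71.5, 72.9]), np.float64(87.1)]
side yellow 1768 [array([ 963.2, -368.3]), array([ 38.1, 165.8]), np.float64(10.3)]
side red 1038 [array([ 469.9, -182.5]), array([70. , 70.4]), np.float64(87.3)]
scene (250, 218) 418 cap [0.4782 0.4014 0.0423] 131 minmax [0.448 0.371 0.008] [0.508 0.435 0.047] rect [array([478.1313, 403.4678]), array([58.0614, 64.727 ]), np.float64(3.205)]
scene (262, 250) 462 cap [0.4338 0.2825 0.0423] 152 minmax [0.402 0.248 0.008] [0.469 0.307 0.049] rect [array([433.0274, 282.7171]), array([57.4592, 57.4235]), np.float64(34.3984)]
scene (285, 274) 505 cap [0.4272 0.1797 0.0421] 175 minmax [0.395 0.147 0.008] [0.46  0.213 0.048] rect [array([425.8234, 177.7073]), array([53.9592, 57.7964]), np.float64(60.8124)]
scene green 806 [array([4.775e+02, 4.000e-01]), array([73.3, 74.6]), np.float64(87.7)]
scene yellow 958 [array([473.3, -92.5]), array([75.3, 77.4]), np.float64(87.6)]
scene red 1034 [array([ 468.8, -183.9]), array([73.9, 74.3]), np.float64(88.1)]
```

View pics/crop.png

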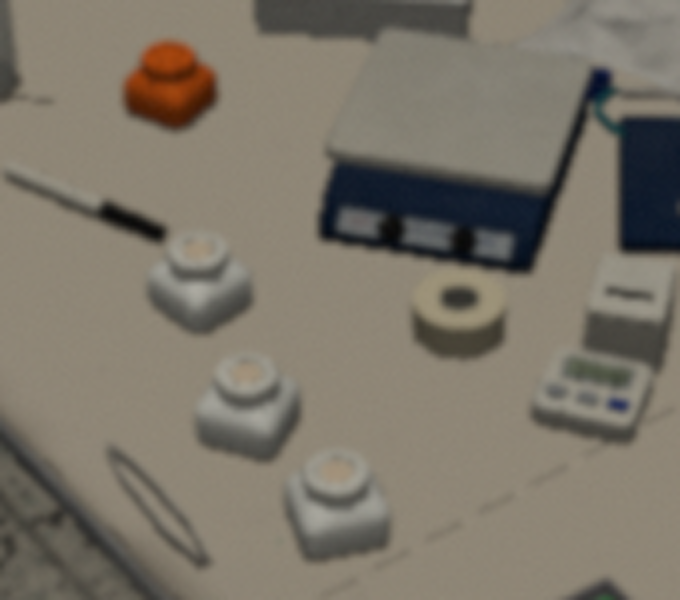

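The crop shows the three white, square, round-capped bottles standing clear of the orange one. The forceps lie near the lower two, at about crop (160,505). Next I write a move helper and go above the far bottle.

```bash
cat >> h.py <<'E'
def plan(x,y,z,az=None,o=None):
    "normalised row to tool pose with z down, tool-y azimuth az deg (mod 180)"
    o=o or manip.get_obs(); R=Ro.from_quat(o['orientation'])
    d=R.inv().apply(np.array([x,y,z])-o['tool_pos'])/.15
    cur=np.degrees(np.arctan2(*R.as_matrix()[[1,0],1])); 
    if az is None: az=cur
    a=np.radians((az-cur+90)%180-90+cur); yv=np.array([np.cos(a),np.sin(a),0]); zv=np.array([0,0,-1.])
    T=Ro.from_matrix(np.c_[np.cross(yv,zv),yv,zv]); rv=(R.inv()*T).as_rotvec()/(np.pi/4)
    print('t',round(o['t'],2),'pos',o['tool_pos'].round(4),'az',cur.round(1),'q7',o['qpos'][6].round(2),'F',o['contact_force'].round(2),'w',round(o['gripper_width'],4))
    print('row',rv.round(3),d.round(3),'mm',(d*150).round(1))
E
python3 -c "
from h import *
plan(.45,.36,.25,50)"
```

```text
t 0.2 pos [0.1441 0.6332 0.2494] az 77.2 q7 -0.05 F [-0.27  0.82  1.07] w 0.0853
row [-0.002  0.001  0.604] [-2.393e+00 -1.324e+00 -2.000e-03] mm [-3.589e+02 -1.986e+02 -2.000e-01]
```

Emit:
send_rows([
  [0,0,0,-0.25,-0.14,0,1],
  [0,0,0,-0.5,-0.28,0,1],
  [0,0,0,-0.75,-0.42,0,1],
  [0,0,0,-1,-0.56,0,1],
  [0,0,0,-1,-0.56,0,1],
])

```text
t: 0.62
tool_pos: [0.2814, 0.511, 0.2501]
orientation: [0.119, 0.993, -0.002, 0.003]
contact_force: [1.2, -1.0, -1.0]
gripper_width: 0.0852
grasp_force: 0.0
```

Emit:
send_rows([
  [0,0,0,-0.25,-0.14,0,1],
  [0,0,0,-0.5,-0.28,0,1],
  [0,0,0,-0.75,-0.42,0,1],
  [0,0,0,-1,-0.56,0,1],
  [0,0,0,-1,-0.56,0,1],
  [0,0,0,-1,-0.56,0,1],
])

```text
t: 1.12
tool_pos: [0.4035, 0.3992, 0.2503]
orientation: [0.116, 0.993, -0.001, 0.001]
contact_force: [-0.5, 0.6, 0.6]
gripper_width: 0.0854
grasp_force: 0.0
```

```bash
python3 - <<'E'
from h import *
plan(.48,.402,.25,5)
o=manip.get_obs(); c=read_camera('wrist'); print(c['tool_from_camera'].round(3),c['fovy'])
cv2.imwrite('pics/w1.png',c['img'][:,:,::-1])
np.savez('w1.npz',**{k:v for k,v in c.items()},**{'o_'+k:v for k,v in o.items()})
E
```

```text
t 1.12 pos [0.4035 0.3992 0.2503] az 76.6 q7 0.53 F [-0.46  0.59  0.56] w 0.0854
row [0.    0.003 1.592] [-0.492  0.136  0.003] mm [-73.8  20.4   0.4]
[[-0.001 -0.95  -0.312  0.08 ]
 [ 1.    -0.001 -0.     0.001]
 [-0.    -0.312  0.95  -0.124]
 [ 0.     0.     0.     1.   ]] 68.79596431337629
```

View pics/w1.png

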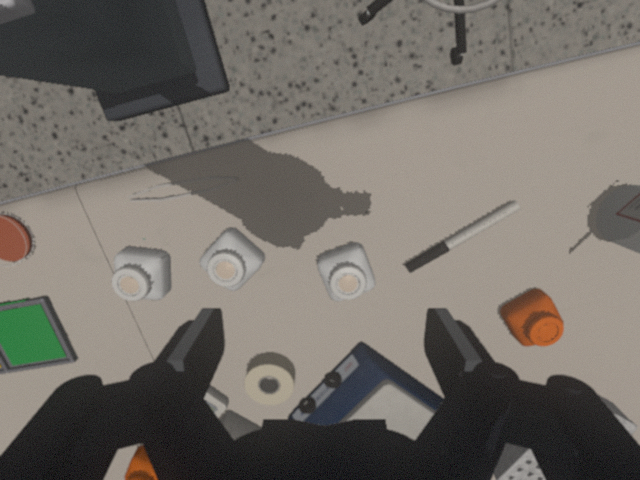

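Wrist view: bottles at (347,272), (232,260) and (141,273), forceps at (185,188), green bay at (33,333).

```bash
python3 - <<'E'
from h import *
d=np.load('w1.npz'); c={k:d[k] for k in d if k[:2]!='o_'}; o={k[2:]:d[k] for k in d if k[:2]=='o_'}
v,u=np.mgrid[0:480,0:640]; X=pts(c,np.c_[u.ravel(),v.ravel()],None,o).reshape(480,640,3)
print('bench z',np.median(X[280:300,400:420,2]))
for cc in [(347,285),(228,268),(131,283)]:
    a=(X[...,2]>.008)&(X[...,2]<.06)&(abs(u-cc[0])<60)&(abs(v-cc[1])<60)
    k,l=cv2.connectedComponents(a.astype(np.uint8)); m=l==l[cc[1],cc[0]]; Q=X[m]
    cap=Q[(Q[:,2]>.04)]
    r=cv2.minAreaRect((Q[:,:2]*1000).astype(np.float32))
    e,_=cv2.minEnclosingCircle((cap[:,:2]*1000).astype(np.float32))
    print(m.sum(),'cap',cap.mean(0).round(4),np.round(e,1),'rect',np.round(r[0],1),np.round(r[1],1),round(r[2],1))
f=pts(c,[(133,197),(238,180),(185,178),(185,195)],.004,o); print('forceps',f.round(3))
m=cv2.inRange(cv2.cvtColor(c['img'],cv2.COLOR_RGB2HSV),(45,120,50),(75,255,255))
W=pts(c,cv2.findNonZero(m).reshape(-1,2),.005,o); print('green',W.min(0).round(3),W.max(0).round(3))
E
```

```text
bench z -8.489079669435351e-05
2421 cap [0.4803 0.4062 0.043 ] [481.5 406.2] rect [480.8 406. ] [54.1 54.3] 7.9
2487 cap [0.4372 0.2882 0.043 ] [438.1 288. ] rect [437.  288.2] [53.7 53.4] 33.2
2690 cap [0.4299 0.1854 0.043 ] [430.7 183.5] rect [430.4 185.2] [54.1 54.1] 70.2
forceps [[0.348 0.202 0.004]
 [0.357 0.318 0.004]
 [0.342 0.264 0.004]
 [0.359 0.258 0.004]]
green [ 0.431 -0.036  0.005] [0.516 0.04  0.005]
```

```bash
python3 -c "
from h import *
plan(.481,.405,.104,97.9)"
```

```text
t 1.17 pos [0.4008 0.4019 0.2502] az 76.9 q7 0.53 F [-1.28 -0.09 -0.85] w 0.0856
row [-0.    -0.    -0.466] [-0.517  0.141  0.975] mm [-77.5  21.2 146.2]
```

Emit:
send_rows([
  [0,0,-0.15,-0.17,0.05,0.15,1],
  [0,0,-0.3,-0.35,0.1,0.4,1],
  [0,0,-0.466,-0.517,0.141,0.65,1],
  [0,0,-0.466,-0.517,0.141,0.9,1],
  [0,0,-0.466,-0.517,0.141,0.975,1],
  [0,0,-0.466,-0.517,0.141,0.975,1],
  [0,0,-0.466,-0.517,0.141,0.975,1],
])

```text
t: 1.75
tool_pos: [0.4771, 0.4085, 0.1026]
orientation: [-0.073, 0.997, -0.0, -0.002]
contact_force: [-0.1, 0.7, -0.6]
gripper_width: 0.0852
grasp_force: 0.0
```

```bash
python3 -c "
from h import *
plan(.481,.4045,.024,97.9)"
```

```text
t 1.75 pos [0.4771 0.4085 0.1026] az 98.3 q7 1.02 F [-0.07  0.7  -0.63] w 0.0852
row [-0.001 -0.004  0.01 ] [-0.023 -0.03   0.524] mm [-3.5 -4.5 78.6]
```

Emit:
send_rows([
  [0,0,0,-0.023,-0.03,0.15,1],
  [0,0,0,-0.023,-0.03,0.3,1],
  [0,0,0,-0.023,-0.03,0.42,1],
  [0,0,0,-0.023,-0.03,0.524,1],
  [0,0,0,-0.023,-0.03,0.524,1],
  [0,0,0,-0.023,-0.03,0.524,0.5],
  [0,0,0,-0.023,-0.03,0.524,0.2],
  [0,0,0,-0.023,-0.03,0.524,0],
  [0,0,0,-0.023,-0.03,0.524,-0.2],
  [0,0,0,-0.023,-0.03,0.524,-0.4],
], squeeze=40)

```text
t: 2.58
tool_pos: [0.4853, 0.4052, 0.0286]
orientation: [-0.071, 0.997, 0.002, 0.002]
contact_force: [-0.8, 0.1, 7.2]
gripper_width: 0.0518
grasp_force: 42.7
```

Emit:
send_rows([
  [0,0,0,0,0,0,-0.6],
  [0,0,0,0,0,0,-0.6],
  [0,0,0,0,0,-0.1,-0.6],
  [0,0,0,0,0,-0.2,-0.6],
  [0,0,0,0,0,-0.3,-0.6],
  [0,0,0,0,0,-0.4,-0.6],
  [0,0,0,0,0,-0.4,-0.6],
  [0,0,0,0,0,-0.4,-0.6],
])

```text
t: 3.25
tool_pos: [0.4846, 0.4033, 0.087]
orientation: [-0.071, 0.997, 0.001, 0.001]
contact_force: [0.6, -0.3, -2.2]
gripper_width: 0.0522
grasp_force: 43.2
```

```bash
cat > w.py <<'E'
from h import *
F=[];T=[]
for i in range(12):
    c=read_camera('wrist'); o=manip.get_obs(); F.append(o['contact_force']); T.append(o['joint_efforts'])
F=np.array(F);print('F',F.mean(0).round(2),'sd',F.std(0).round(2),'eff',np.mean(T,0).round(2),'grip',o['grasp_force'],o['gripper_width'])
plan(.473,-.0915,.09,87.4)
if __import__('sys').argv[1:]: cv2.imwrite('pics/'+__import__('sys').argv[1],c['img'][:,:,::-1])
E
python3 w.py g1.png
```

```text
F [ 0.12  0.15 -2.48] sd [0.59 0.44 0.4 ] eff [ 1.000e-02 -4.667e+01  3.150e+00 -2.138e+01  1.000e-02  0.000e+00
 -0.000e+00] grip 43.1710992459557 0.05201679375404689
t 3.85 pos [0.4838 0.4028 0.0852] az 98.2 q7 1.04 F [ 1.46 -0.26 -2.5 ] w 0.052
row [-0.    -0.     0.239] [ 0.538 -3.252 -0.031] mm [  80.7 -487.8   -4.7]
```

View pics/g1.png

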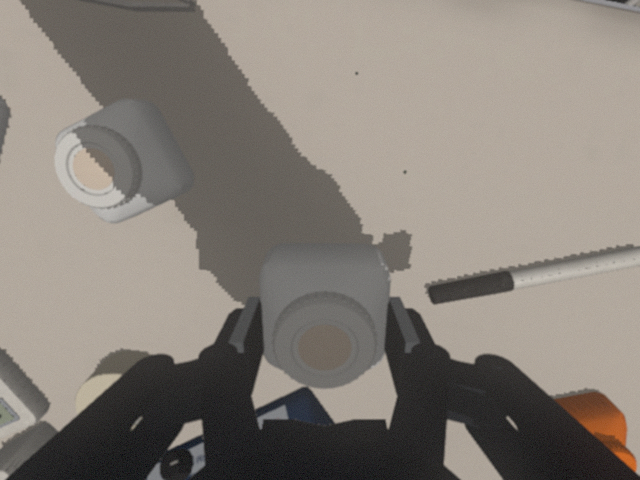

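The weight is about 2.5 N, so this is the half-full bottle and goes to yellow. In the picture it is held square between the pads at (325,310).

Emit:
send_rows([
  [0,0,0,0,-0.1,-0.1,-0.6],
  [0,0,0,0.03,-0.3,-0.2,-0.6],
  [0,0,0,0.08,-0.55,-0.2,-0.6],
  [0,0,0,0.12,-0.8,-0.2,-0.6],
  [0,0,0,0.165,-1,-0.2,-0.6],
])

```text
t: 4.27
tool_pos: [0.4813, 0.2477, 0.116]
orientation: [-0.07, 0.998, -0.0, 0.001]
contact_force: [-0.2, -1.2, -2.5]
gripper_width: 0.0518
grasp_force: 43.2
```

Emit:
send_rows([
  [0,0,0,0.04,-0.25,0,-0.6],
  [0,0,0,0.08,-0.5,0,-0.6],
  [0,0,0,0.12,-0.75,0,-0.6],
  [0,0,0,0.165,-1,0,-0.6],
])

```text
t: 4.6
tool_pos: [0.4775, 0.0973, 0.1159]
orientation: [-0.071, 0.997, 0.0, 0.001]
contact_force: [1.2, -0.3, -2.4]
gripper_width: 0.0519
grasp_force: 43.2
```

Emit:
send_rows([
  [0,0,0.08,0.04,-0.25,0,-0.6],
  [0,0,0.16,0.08,-0.5,0,-0.6],
  [0,0,0.239,0.12,-0.7,0,-0.6],
  [0,0,0.239,0.165,-0.9,0,-0.6],
  [0,0,0.239,0.165,-1,0,-0.6],
  [0,0,0.239,0.165,-1,0,-0.6],
])

```text
t: 5.1
tool_pos: [0.4742, -0.0586, 0.1161]
orientation: [0.027, 1.0, -0.001, 0.001]
contact_force: [-0.3, 0.5, -2.3]
gripper_width: 0.0521
grasp_force: 43.2
```

```bash
cat > s.py <<'E'
from h import *
import sys
x,y,z,az=map(float,sys.argv[1:5])
o=manip.get_obs(); c=read_camera('wrist')
v,u=np.mgrid[200:420:2,230:420:2]; uv=np.c_[u.ravel(),v.ravel()]; X=pts(c,uv,None,o)
Z=c['z_map'][uv[:,1],uv[:,0]]
m=(c['img'][uv[:,1],uv[:,0]].min(1)>60)&(abs(uv[:,0]-325)<40)&(abs(uv[:,1]-347)<35); Q=X[m]; top=np.percentile(Q[:,2],90)
Q=Q[abs(Q[:,2]-top)<.004]; ce=Q.mean(0); n=np.linalg.svd(Q-ce)[2][2]
print('cap z',top.round(4),'centre',ce.round(4),'n',n.round(3),len(Q))
plan(x,y,z,az)
E
python3 s.py .473 -.0915 .032 87.4
```

```text
cap z 0.1314 centre [ 0.4704 -0.0572  0.1306] n [0.001 0.004 1.   ] 1333
t 5.15 pos [ 0.4744 -0.0557  0.1159] az 87.1 q7 1.67 F [-0.02  0.48 -2.2 ] w 0.0519
row [-0.001  0.002 -0.007] [-0.002 -0.238  0.56 ] mm [ -0.3 -35.8  84. ]
```

Emit:
send_rows([
  [0,0,0,0,-0.12,0,-0.6],
  [0,0,0,0,-0.238,0,-0.6],
  [0,0,0,0,-0.238,0.12,-0.6],
  [0,0,0,0,-0.238,0.24,-0.6],
  [0,0,0,0,-0.238,0.36,-0.6],
  [0,0,0,0,-0.238,0.46,-0.6],
  [0,0,0,0,-0.238,0.51,-0.6],
  [0,0,0,0,-0.238,0.51,-0.6],
  [0,0,0,0,-0.238,0.51,-0.6],
])

```text
t: 5.9
tool_pos: [0.4728, -0.0878, 0.0389]
orientation: [0.022, 1.0, 0.0, -0.0]
contact_force: [0.3, 0.2, -2.3]
gripper_width: 0.052
grasp_force: 43.2
```

```bash
python3 s.py .473 -.0915 .0325 87.4
```

```text
cap z 0.0543 centre [ 0.469  -0.0865  0.0535] n [0.003 0.001 1.   ] 1331
t 5.95 pos [ 0.4734 -0.0881  0.0395] az 87.5 q7 1.84 F [ 0.62  0.8  -3.44] w 0.0517
row [0.    0.002 0.001] [ 0.002 -0.023  0.047] mm [ 0.2 -3.4  7. ]
```

Emit:
send_rows([
  [0,0,0,0,-0.02,0.01,-0.6],
  [0,0,0,0,-0.02,0.02,-0.6],
  [0,0,0,0,-0.02,0.03,-0.6],
  [0,0,0,0,-0.02,0.037,-0.6],
  [0,0,0,0,-0.02,0.037,-0.6],
  [0,0,0,0,-0.02,0.037,-0.6],
])

```text
t: 6.45
tool_pos: [0.4727, -0.0919, 0.0337]
orientation: [0.023, 1.0, 0.0, 0.0]
contact_force: [-0.2, -0.4, -0.3]
gripper_width: 0.052
grasp_force: 43.5
```

```bash
python3 s.py .473 -.0915 .0325 87.4
```

```text
cap z 0.0491 centre [ 0.4689 -0.0906  0.0482] n [0.    0.004 1.   ] 1332
t 6.5 pos [ 0.4727 -0.0919  0.0337] az 87.4 q7 1.85 F [-0.4  -0.57 -0.79] w 0.0517
row [ 0.     0.001 -0.   ] [-0.002  0.003  0.008] mm [-0.3  0.4  1.2]
```

Emit:
send_rows([
  [0,0,0,0,0,0,0.3],
  [0,0,0,0,0,0,0.4],
  [0,0,0,0,0,0,0.6],
  [0,0,0,0,0,0,0.7],
  [0,0,0,0,0,0,0.7],
  [0,0,0,0,0,-0.1,0.7],
  [0,0,0,0,0,-0.3,0.7],
  [0,0,0,0,0,-0.55,0.8],
  [0,0,0,0,0,-0.7,1],
  [0,0,0,0,0,-0.7,1],
])

```text
t: 7.33
tool_pos: [0.4767, -0.0925, 0.1435]
orientation: [0.023, 1.0, 0.0, 0.006]
contact_force: [2.1, -0.0, -0.3]
gripper_width: 0.0851
grasp_force: 0.0
```

```bash
python3 -c "
from h import *
plan(.437,.286,.125,123)
plan(.430,.183,.125,70)"
```

```text
t 7.33 pos [ 0.4767 -0.0925  0.1435] az 87.4 q7 1.74 F [ 2.06 -0.01 -0.29] w 0.0851
row [-0.004  0.014 -0.792] [0.382 2.508 0.121] mm [ 57.3 376.3  18.1]
t 7.33 pos [ 0.4767 -0.0925  0.1435] az 87.4 q7 1.74 F [ 2.06 -0.01 -0.29] w 0.0851
row [0.003 0.014 0.386] [0.397 1.82  0.12 ] mm [ 59.5 273.   18. ]
```

Emit:
send_rows([
  [0,0,0,0.05,0.25,0,1],
  [0,0,0,0.09,0.5,0,1],
  [0,0,0,0.12,0.75,0,1],
  [0,0,0,0.15,1,0,1],
])

```text
t: 7.67
tool_pos: [0.4558, 0.0603, 0.1379]
orientation: [0.023, 1.0, 0.0, -0.0]
contact_force: [-0.2, 0.4, 0.5]
gripper_width: 0.0854
grasp_force: 0.0
```

Emit:
send_rows([
  [0,0,-0.1,0.05,0.25,0,1],
  [0,0,-0.25,0.09,0.5,0,1],
  [0,0,-0.4,0.12,0.75,0,1],
  [0,0,-0.5,0.15,1,0,1],
  [0,0,-0.65,0.15,1,0,1],
  [0,0,-0.792,0.15,1,0,1],
  [0,0,-0.792,0.15,1,0,1],
])

```text
t: 8.25
tool_pos: [0.4402, 0.2108, 0.1375]
orientation: [-0.286, 0.958, -0.0, -0.001]
contact_force: [-0.9, -0.4, -0.5]
gripper_width: 0.0856
grasp_force: 0.0
```

```bash
python3 - <<'E'
from h import *
plan(.437,.286,.024,123)
o=manip.get_obs();c=read_camera('wrist')
v,u=np.mgrid[0:480,0:640]; X=pts(c,np.c_[u.ravel(),v.ravel()],None,o).reshape(480,640,3)
a=((X[...,2]>.008)&(X[...,2]<.06)&(np.hypot(X[...,0]-.437,X[...,1]-.286)<.06)).astype(np.uint8)
k,l,s,_=cv2.connectedComponentsWithStats(a)
for i in range(1,k):
    if s[i,4]>1500: Q=X[l==i]; print(s[i],[np.round(t,1) for t in cv2.minAreaRect((Q[:,:2]*1000).astype(np.float32))],Q[Q[:,2]>.04].mean(0).round(4))
E
```

```text
t 8.25 pos [0.4402 0.2108 0.1375] az 123.3 q7 1.66 F [-0.94 -0.45 -0.54] w 0.0856
row [ 0.    -0.002  0.006] [-0.259  0.43   0.756] mm [-38.8  64.6 113.4]
[ 369  253   79   78 4948] [array([437.7, 286.3]), array([54., 55.]), np.float64(32.4)] [0.4375 0.2839 0.043 ]
```

Emit:
send_rows([
  [0,0,0,-0.13,0.2,0.1,1],
  [0,0,0,-0.255,0.43,0.2,1],
  [0,0,0,-0.255,0.43,0.4,1],
  [0,0,0,-0.255,0.43,0.55,1],
  [0,0,0,-0.255,0.43,0.67,1],
  [0,0,0,-0.255,0.43,0.775,1],
  [0,0,0,-0.255,0.43,0.775,1],
  [0,0,0,-0.255,0.43,0.775,0.6],
  [0,0,0,-0.255,0.43,0.775,0.2],
  [0,0,0,-0.255,0.43,0.775,-0.1],
])

```text
t: 9.13
tool_pos: [0.4391, 0.2853, 0.0236]
orientation: [-0.284, 0.959, 0.0, 0.001]
contact_force: [-4.8, -4.1, 11.8]
gripper_width: 0.0528
grasp_force: 40.7
```

Emit:
send_rows([
  [0,0,0,0,0,0,-0.3],
  [0,0,0,0,0,0,-0.6],
  [0,0,0,0,0,0,-0.6],
  [0,0,0,0,0,0,-0.6],
])

```text
t: 9.47
tool_pos: [0.4394, 0.2855, 0.0237]
orientation: [-0.284, 0.959, 0.0, 0.001]
contact_force: [-0.1, -0.9, 5.9]
gripper_width: 0.0527
grasp_force: 42.7
```

Emit:
send_rows([
  [0,0,0,0,0,-0.1,-0.6],
  [0,0,0,0,0,-0.2,-0.6],
  [0,0,0,0,0,-0.3,-0.6],
  [0,0,0,0,0,-0.4,-0.6],
  [0,0,0,0,0,-0.5,-0.6],
  [0,0,0,0,0,-0.6,-0.6],
  [0,0,0,0,0,-0.6,-0.6],
  [0,0,0,0,0,-0.6,-0.6],
])

```text
t: 10.13
tool_pos: [0.4384, 0.2854, 0.1128]
orientation: [-0.284, 0.959, 0.0, 0.001]
contact_force: [-0.7, -0.1, -0.5]
gripper_width: 0.0527
grasp_force: 42.3
```

```bash
python3 w.py; python3 s.py .4775 .0005 .116 87.4;  python3 s.py .469 -.183 .116 87.4
```

```text
F [ 0.17  0.15 -0.89] sd [0.5  0.61 0.53] eff [ 0.000e+00 -3.538e+01  1.300e+00 -1.993e+01  1.000e-02 -0.000e+00
 -0.000e+00] grip 42.33434557914734 0.05257238897217976
t 10.73 pos [0.4379 0.2849 0.1119] az 123.0 q7 1.53 F [ 0.57  0.74 -0.3 ] w 0.0526
row [-0.    -0.     0.792] [ 1.172 -2.231  0.147] mm [ 175.7 -334.7   22. ]
cap z 0.1321 centre [0.4327 0.2824 0.1312] n [-0.026 -0.017  1.   ] 1270
t 10.78 pos [0.438  0.2849 0.112 ] az 123.0 q7 1.53 F [0.12 0.22 0.28] w 0.0525
row [-0.    -0.     0.792] [ 0.812 -1.733 -0.026] mm [ 121.9 -259.9   -3.9]
cap z 0.1322 centre [0.4327 0.2824 0.1313] n [-0.022 -0.014  1.   ] 1272
t 10.83 pos [0.438  0.2849 0.1121] az 123.0 q7 1.53 F [ 0.33 -0.27 -0.46] w 0.0523
row [-0.    -0.     0.792] [ 1.527 -2.728 -0.026] mm [ 229.  -409.2   -3.9]
```

It weighs about 0.9 N at most, so it is the empty bottle and goes to red.

Emit:
send_rows([
  [0,0,0,0.13,-0.22,0,-0.6],
  [0,0,0,0.26,-0.45,0,-0.6],
  [0,0,0,0.38,-0.68,0,-0.6],
  [0,0,0,0.51,-0.91,0,-0.6],
])

```text
t: 11.17
tool_pos: [0.4485, 0.1276, 0.1124]
orientation: [-0.285, 0.959, 0.0, 0.001]
contact_force: [0.8, -0.7, -0.2]
gripper_width: 0.0529
grasp_force: 42.3
```

Emit:
send_rows([
  [0,0,0,0.13,-0.22,0,-0.6],
  [0,0,0,0.26,-0.45,0,-0.6],
  [0,0,0,0.38,-0.68,0,-0.6],
  [0,0,0,0.51,-0.91,0,-0.6],
])

```text
t: 11.5
tool_pos: [0.4587, -0.029, 0.1126]
orientation: [-0.285, 0.959, -0.0, 0.001]
contact_force: [0.2, 0.6, -0.5]
gripper_width: 0.0524
grasp_force: 42.3
```

Emit:
send_rows([
  [0,0,0.13,0.13,-0.22,0,-0.6],
  [0,0,0.26,0.26,-0.45,0,-0.6],
  [0,0,0.4,0.38,-0.68,0,-0.6],
  [0,0,0.53,0.51,-0.91,0,-0.6],
  [0,0,0.66,0.51,-0.91,0,-0.6],
  [0,0,0.792,0.51,-0.91,0,-0.6],
  [0,0,0.792,0.51,-0.91,0,-0.6],
  [0,0,0.792,0.51,-0.91,0,-0.6],
])

```text
t: 12.17
tool_pos: [0.4688, -0.1833, 0.1121]
orientation: [0.021, 1.0, 0.0, -0.0]
contact_force: [-0.2, -0.1, -0.0]
gripper_width: 0.0525
grasp_force: 42.3
```

```bash
python3 s.py .469 -.183 .0335 87.4
```

```text
cap z 0.1322 centre [ 0.4627 -0.182   0.1314] n [-0.029  0.     1.   ] 1275
t 12.22 pos [ 0.4689 -0.1829  0.1121] az 87.6 q7 1.99 F [ 0.41  0.51 -1.15] w 0.0526
row [ 0.    -0.     0.004] [-0.001 -0.001  0.524] mm [-0.1 -0.1 78.6]
```

Emit:
send_rows([
  [0,0,0,-0.027,0,0.1,-0.6],
  [0,0,0,-0.027,0,0.25,-0.6],
  [0,0,0,-0.027,0,0.4,-0.6],
  [0,0,0,-0.027,0,0.48,-0.6],
  [0,0,0,-0.027,0,0.52,-0.6],
  [0,0,0,-0.027,0,0.53,-0.6],
  [0,0,0,-0.027,0,0.54,-0.6],
  [0,0,0,-0.027,0,0.545,-0.6],
  [0,0,0,-0.027,0,0.545,-0.6],
  [0,0,0,-0.027,0,0.545,-0.6],
])

```text
t: 13.05
tool_pos: [0.4736, -0.184, 0.0312]
orientation: [0.023, 1.0, -0.0, 0.001]
contact_force: [0.0, 0.4, 0.0]
gripper_width: 0.0525
grasp_force: 42.4
```

```bash
python3 s.py .469 -.183 .0335 87.4
```

```text
cap z 0.0514 centre [ 0.4675 -0.1826  0.0505] n [-0.03   0.003  1.   ] 1271
t 13.1 pos [ 0.4735 -0.1839  0.0312] az 87.4 q7 2.08 F [ 0.47 -0.14 -0.71] w 0.0526
row [-0.     0.002 -0.   ] [ 0.03   0.005 -0.016] mm [ 4.6  0.7 -2.4]
```

Emit:
send_rows([
  [0,0,0,0,0,0.006,-0.6],
  [0,0,0,0,0,0.012,-0.6],
  [0,0,0,0,0,0.015,-0.6],
  [0,0,0,0,0,0.015,-0.6],
])

```text
t: 13.43
tool_pos: [0.4731, -0.1838, 0.0287]
orientation: [0.023, 1.0, 0.0, 0.0]
contact_force: [-1.1, 1.1, 5.3]
gripper_width: 0.0525
grasp_force: 42.9
```

Emit:
send_rows([
  [0,0,0,0,0,0,0.3],
  [0,0,0,0,0,0,0.4],
  [0,0,0,0,0,0,0.6],
  [0,0,0,0,0,0,0.7],
  [0,0,0,0,0,0,0.7],
  [0,0,0,0,0,-0.1,0.7],
  [0,0,0,0,0,-0.3,0.7],
  [0,0,0,0,0,-0.55,0.8],
  [0,0,0,0,0,-0.7,1],
  [0,0,0,0,0,-0.7,1],
])

```text
t: 14.27
tool_pos: [0.4769, -0.1853, 0.1382]
orientation: [0.023, 1.0, -0.001, 0.005]
contact_force: [0.8, -0.7, 0.8]
gripper_width: 0.0854
grasp_force: 0.0
```

```bash
python3 -c "
from h import *
plan(.430,.183,.13,70)"
```

```text
t 14.27 pos [ 0.4769 -0.1853  0.1382] az 87.4 q7 1.97 F [ 0.76 -0.71  0.77] w 0.0854
row [0.    0.014 0.386] [0.426 2.439 0.047] mm [ 63.9 365.8   7. ]
```

Stop about 75 mm short of the third bottle and measure it again.

Emit:
send_rows([
  [0,0,0,0.05,0.25,0,1],
  [0,0,0,0.09,0.5,0,1],
  [0,0,0,0.13,0.75,0,1],
  [0,0,0,0.17,1,0,1],
])

```text
t: 14.6
tool_pos: [0.4531, -0.0314, 0.1325]
orientation: [0.023, 1.0, 0.0, -0.0]
contact_force: [0.3, 0.0, 0.1]
gripper_width: 0.0852
grasp_force: 0.0
```

Emit:
send_rows([
  [0,0,0.13,0.05,0.25,0,1],
  [0,0,0.26,0.09,0.5,0,1],
  [0,0,0.386,0.13,0.75,0,1],
  [0,0,0.386,0.17,0.95,0,1],
  [0,0,0.386,0.17,0.95,0,1],
  [0,0,0.386,0.17,0.95,0,1],
])

```text
t: 15.1
tool_pos: [0.4342, 0.1133, 0.1324]
orientation: [0.17, 0.985, -0.0, -0.001]
contact_force: [-0.2, -0.5, -0.5]
gripper_width: 0.0855
grasp_force: 0.0
```

```bash
python3 - <<'E'
from h import *
plan(.430,.183,.0215,70)
o=manip.get_obs();c=read_camera('wrist')
v,u=np.mgrid[0:480,0:640]; X=pts(c,np.c_[u.ravel(),v.ravel()],None,o).reshape(480,640,3)
a=((X[...,2]>.008)&(X[...,2]<.06)&(np.hypot(X[...,0]-.430,X[...,1]-.183)<.06)).astype(np.uint8)
k,l,s,_=cv2.connectedComponentsWithStats(a)
for i in range(1,k):
    if s[i,4]>1500: Q=X[l==i]; print(s[i],[np.round(t,1) for t in cv2.minAreaRect((Q[:,:2]*1000).astype(np.float32))],Q[Q[:,2]>.04].mean(0).round(4))
E
```

```text
t 15.1 pos [0.4342 0.1133 0.1324] az 70.4 q7 0.95 F [-0.18 -0.45 -0.51] w 0.0855
row [-0.001 -0.001  0.009] [0.181 0.429 0.74 ] mm [ 27.2  64.3 110.9]
[ 375  166   86   81 6293] [array([430.6, 183.6]), array([54.5, 54.8]), np.float64(70.0)] [0.4298 0.1836 0.043 ]
```

Emit:
send_rows([
  [0,0,0,0.09,0.2,0.1,1],
  [0,0,0,0.18,0.43,0.2,1],
  [0,0,0,0.18,0.43,0.4,1],
  [0,0,0,0.18,0.43,0.55,1],
  [0,0,0,0.18,0.43,0.66,1],
  [0,0,0,0.18,0.43,0.74,1],
  [0,0,0,0.18,0.43,0.74,1],
  [0,0,0,0.18,0.43,0.74,0.6],
  [0,0,0,0.18,0.43,0.74,0.2],
  [0,0,0,0.18,0.43,0.74,-0.1],
], squeeze=55)

```text
t: 15.98
tool_pos: [0.4338, 0.1812, 0.0237]
orientation: [0.174, 0.985, 0.001, 0.001]
contact_force: [-9.5, -7.5, 22.7]
gripper_width: 0.052
grasp_force: 54.8
```

Emit:
send_rows([
  [0,0,0,0,0,0,-0.3],
  [0,0,0,0,0,0,-0.6],
  [0,0,0,0,0,0,-0.6],
  [0,0,0,0,0,-0.05,-0.6],
  [0,0,0,0,0,-0.1,-0.6],
  [0,0,0,0,0,-0.2,-0.6],
  [0,0,0,0,0,-0.3,-0.6],
  [0,0,0,0,0,-0.4,-0.6],
  [0,0,0,0,0,-0.5,-0.6],
  [0,0,0,0,0,-0.5,-0.6],
])

```text
t: 16.82
tool_pos: [0.4331, 0.1812, 0.0996]
orientation: [0.173, 0.985, 0.002, 0.002]
contact_force: [0.5, 0.1, -4.3]
gripper_width: 0.0517
grasp_force: 59.8
```

```bash
python3 w.py; python3 s.py .4775 .0005 .098 87.4
```

```text
F [ 0.07  0.05 -5.04] sd [0.33 0.58 0.33] eff [ 0.000e+00 -3.186e+01  2.230e+00 -1.993e+01  1.000e-02  2.000e-02
 -0.000e+00] grip 59.75508749485016 0.051977757853478475
t 17.42 pos [0.4317 0.1805 0.0968] az 70.0 q7 0.84 F [-0.45 -1.31 -4.77] w 0.052
row [-0.001 -0.001 -0.386] [-0.878 -1.61   0.046] mm [-131.7 -241.5    6.9]
cap z 0.1169 centre [0.4255 0.184  0.1161] n [0.002 0.004 1.   ] 1343
t 17.47 pos [0.4318 0.1806 0.0969] az 70.0 q7 0.84 F [-0.7   0.26 -4.9 ] w 0.0515
row [-0.001 -0.    -0.386] [-0.697 -1.024 -0.007] mm [-104.5 -153.6   -1.1]
```

5.0 N is the full bottle, which goes to green.

Emit:
send_rows([
  [0,0,0,-0.1,-0.15,0,-0.6],
  [0,0,-0.1,-0.23,-0.33,0,-0.6],
  [0,0,-0.2,-0.36,-0.52,0,-0.6],
  [0,0,-0.3,-0.5,-0.72,0,-0.6],
  [0,0,-0.386,-0.64,-0.9,0,-0.6],
  [0,0,-0.386,-0.715,-1,0,-0.6],
  [0,0,-0.386,-0.715,-1,0,-0.6],
  [0,0,-0.386,-0.715,-1,0,-0.6],
  [0,0,-0.386,-0.715,-1,0,-0.6],
])

```text
t: 18.22
tool_pos: [0.4811, 0.0037, 0.097]
orientation: [0.023, 1.0, 0.0, -0.0]
contact_force: [-0.1, 0.3, -4.2]
gripper_width: 0.0519
grasp_force: 59.8
```

```bash
python3 s.py .481 .000 .029 87.4
```

```text
cap z 0.117 centre [0.4744 0.0051 0.1162] n [ 0.    -0.001  1.   ] 1353
t 18.27 pos [0.481  0.0044 0.0969] az 87.5 q7 1.55 F [-0.47  0.31 -5.16] w 0.0521
row [ 0.001 -0.001  0.002] [-0.002 -0.03   0.453] mm [-0.2 -4.5 67.9]
```

Emit:
send_rows([
  [0,0,0,0,-0.03,0.1,-0.6],
  [0,0,0,0,-0.03,0.22,-0.6],
  [0,0,0,0,-0.03,0.34,-0.6],
  [0,0,0,0,-0.03,0.4,-0.6],
  [0,0,0,0,-0.03,0.425,-0.6],
  [0,0,0,0,-0.03,0.435,-0.6],
  [0,0,0,0,-0.03,0.44,-0.6],
  [0,0,0,0,-0.03,0.445,-0.6],
  [0,0,0,0,-0.03,0.445,-0.6],
  [0,0,0,0,-0.03,0.445,-0.6],
])

```text
t: 19.1
tool_pos: [0.4819, -0.0014, 0.0311]
orientation: [0.023, 1.0, 0.0, 0.001]
contact_force: [-0.0, 0.1, -4.2]
gripper_width: 0.0522
grasp_force: 59.7
```

```bash
python3 s.py .481 .000 .029 87.4
```

```text
cap z 0.0511 centre [0.4751 0.     0.0503] n [-0.002  0.002  1.   ] 1347
t 19.15 pos [ 0.4818 -0.0014  0.031 ] az 87.4 q7 1.62 F [-0.64 -0.62 -4.49] w 0.0522
row [ 0.     0.002 -0.   ] [0.006 0.009 0.013] mm [0.8 1.4 2. ]
```

Emit:
send_rows([
  [0,0,0,0,0,0.006,-0.6],
  [0,0,0,0,0,0.012,-0.6],
  [0,0,0,0,0,0.015,-0.6],
  [0,0,0,0,0,0.015,-0.6],
])

```text
t: 19.48
tool_pos: [0.4815, -0.0015, 0.0289]
orientation: [0.023, 1.0, 0.0, 0.0]
contact_force: [-2.9, 0.6, 4.6]
gripper_width: 0.0518
grasp_force: 60.8
```

Emit:
send_rows([
  [0,0,0,0,0,0,0.3],
  [0,0,0,0,0,0,0.4],
  [0,0,0,0,0,0,0.6],
  [0,0,0,0,0,0,0.7],
  [0,0,0,0,0,0,0.7],
  [0,0,0,0,0,-0.1,0.7],
  [0,0,0,0,0,-0.3,0.7],
  [0,0,0,0,0,-0.55,0.8],
  [0,0,0,0,0,-0.8,1],
  [0,0,0,0,0,-1,1],
])

```text
t: 20.32
tool_pos: [0.4818, -0.0016, 0.1806]
orientation: [0.023, 1.0, 0.0, 0.001]
contact_force: [0.8, 0.8, -1.2]
gripper_width: 0.086
grasp_force: 0.0
```

Emit:
send_rows([
  [0,0,0,0,0.3,-0.2,1],
  [0,0,0,0,0.6,-0.4,1],
  [0,0,0,0,0.8,-0.4,1],
  [0,0,0,0,1,-0.4,1],
  [0,0,0,0,1,-0.4,1],
])

```text
t: 20.73
tool_pos: [0.4881, 0.1598, 0.2403]
orientation: [0.016, 1.0, 0.004, 0.002]
contact_force: [-0.3, 1.4, 0.2]
gripper_width: 0.0853
grasp_force: 0.0
```

```bash
python3 - <<'E'
from h import *
c=read_camera('side')
v,u=np.mgrid[0:480,0:640]; X=pts(c,np.c_[u.ravel(),v.ravel()]).reshape(480,640,3)
for n,p in dict(green=(.4777,.001),yellow=(.473,-.0915),red=(.469,-.183)).items():
    Q=X[(np.hypot(X[...,0]-p[0],X[...,1]-p[1])<.038)&(X[...,2]>.02)&(X[...,2]<.08)]; cap=Q[Q[:,2]>.043]
    print(n,(cap.mean(0)[:2]-p).round(4),cap[:,2].max().round(4),len(Q))
cv2.imwrite('pics/end.png',cv2.resize(c['img'][180:410,220:460,::-1],None,fx=2.5,fy=2.5))
o=manip.get_obs(); print(o['t'],o['tool_pos'],o['contact_force'])
E
```

```text
green [-0.     -0.0039] 0.0525 511
yellow [-0.0041 -0.0012] 0.051 589
red [ 0.004  -0.0016] 0.0524 702
20.7833 [0.48778225 0.1548121  0.23907749] [-1.06717768  0.0495833  -0.36046044]
```

View pics/end.png

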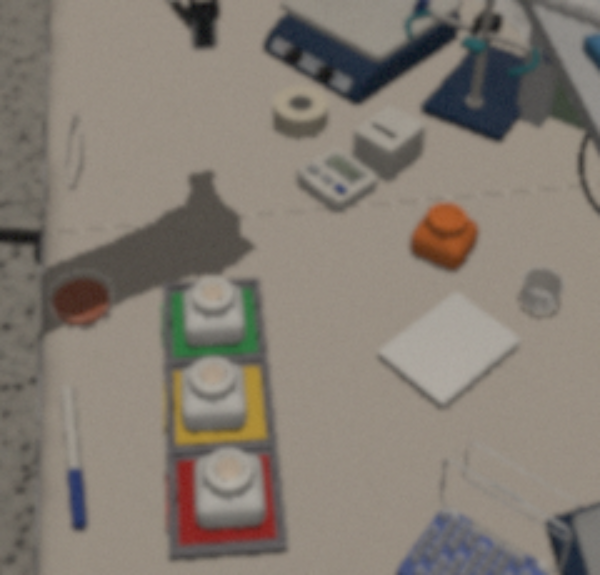

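The bottles stand flat in green at (213,312), yellow at (213,393) and red at (230,487), all within 5 mm of the bay centres. The bystanders look undisturbed. I'm handing in.

```bash
python3 -c "
from rig import order
print(order.sign_off())"
```

```text
the job is handed in; nothing more can be done
None
```

The job is handed in with no verdict returned: by lift weight the full bottle (5.0 N) is in green, the half-full (2.5 N) in yellow and the empty (0.9 N) in red, all upright within 5 mm of the bay centres, bystanders looking undisturbed, at 20.8 s.

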